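# Craft pieces to the drying rack, row reversed

### The job

Move the four wooden craft pieces from the white painting tray to the dark wooden drying rack, which the pupils opposite will read from their side, so reverse the row: the piece at the robot's left end of the tray goes into the compartment at the robot's right end of the rack, the second from the left into the second from the right, and so on. Set each piece down gently, without dropping it, so that it ends standing upright in the middle of its own compartment.

Things in the scene. Friction and masses are not known exactly. Their poses are not given: they have to be found in the camera images.
- egg: Plain pale wooden craft egg standing on its flat foot, blunt end down: 41 mm across at the belly (27 mm up), foot 28 mm across, 58 mm tall. Good grip height 24 to 32 mm above the underside. Origin: centre of its underside; its z axis is its axis of revolution (up when standing). Round, so its yaw means nothing. 20 to 50 g; loose.
- figure: Plain pale wooden peg figure: tapered round body 34 mm across at the foot and 31 mm at 36 mm up, with a 25 mm round head on top, 61 mm tall. Good grip height 24 to 30 mm above the underside. Origin: centre of its underside; its z axis is its axis of revolution (up when standing). Round, so its yaw means nothing. 20 to 50 g; loose.
- toadstool: Plain pale wooden toadstool: stem 32 mm across at the foot and 24 mm under the cap; cap 50 mm across with an upright edge from 24 to 36 mm up, domed above; 50 mm tall. Grip the cap's edge, 28 to 34 mm above the underside. Origin: centre of its underside; its z axis is its axis of revolution (up when standing). Round, so its yaw means nothing. 20 to 50 g; loose.
- barrel: Plain pale wooden barrel, flat-topped: 41 mm across the middle (22 mm up), 34 mm at both ends, 44 mm tall. Good grip height 22 to 28 mm above the underside. Origin: centre of its underside; its z axis is its axis of revolution (up when standing). Round, so its yaw means nothing. 20 to 50 g; loose.
- painting_tray: White plastic painting tray, fixed: 66 (x) by 324 mm (y), floor 6 mm thick, 4 mm rim up to 11 mm. Origin: centre of its underside; +y runs along the row to the robot's left. Four cork mats (3 mm thick, tops 9 mm above the table) lie at y = +0.12, +0.04, -0.04, -0.12 m, one piece on each, in an order that differs every time.
- drying_rack: Dark wooden drying rack, fixed, empty at the start: 66 (x) by 324 mm (y), floor 6 mm thick, 4 mm walls and dividers up to 11 mm. Origin: centre of its underside; +y runs along the row to the robot's left. Four compartments, 58 by 76 mm inside, centred at y = +0.12, +0.04, -0.04, -0.12 m. It may be nearer or farther than the tray.
- mat_egg: The cork mat in the painting tray on which the egg stands at the start (piece within 5 mm of its centre): 54 by 68 by 3 mm, fixed; the four mats look alike. Origin: centre of its underside, 6 mm above the table; its axes are the tray's. It shows the place in the row the egg came from.
- mat_figure: The cork mat in the painting tray on which the figure stands at the start (piece within 5 mm of its centre): 54 by 68 by 3 mm, fixed; the four mats look alike. Origin: centre of its underside, 6 mm above the table; its axes are the tray's. It shows the place in the row the figure came from.
- mat_toadstool: The cork mat in the painting tray on which the toadstool stands at the start (piece within 5 mm of its centre): 54 by 68 by 3 mm, fixed; the four mats look alike. Origin: centre of its underside, 6 mm above the table; its axes are the tray's. It shows the place in the row the toadstool came from.
- mat_barrel: The cork mat in the painting tray on which the barrel stands at the start (piece within 5 mm of its centre): 54 by 68 by 3 mm, fixed; the four mats look alike. Origin: centre of its underside, 6 mm above the table; its axes are the tray's. It shows the place in the row the barrel came from.
Not all that is in view belongs to the job. What is shaped like the egg but blue or orange is not meant.

How it is judged:
By the outcome, as a careful person would: the job done as asked, in the order asked, and still so for the second after the job is handed in, with the robot touching nothing.
It also fails if it takes over 104 s, if anything falls off the work surface, if the arm or the gripper's body presses on something with over 40 N, if the wrist force passes 120 N, or if a joint passes its speed limit or range.

### The arm

A 7-joint arm with a two-finger parallel gripper is mounted at the origin on the work surface. World frame = base frame: x ahead of the robot, y to its left, z up, the work surface at z = 0. Lengths are in m, angles in rad, forces in N, time in s.
With the tool pointing down it reaches from about 0.35 to 0.9 m from the base axis. Payload 8.1 kg.
Tool frame: the origin (TCP) lies at the very end of the fingers, on their centre line; the grasp point (between the pads) lies 19 mm behind it; z points along the fingers, y is the line along which they close (so a half turn about z gives the same grasp; the last joint's range is limited). The gripper opens to 85 mm and grips with 20 to 120 N. Pads are 22 mm wide; open, the fingers measure 114 mm over their backs; the gripper's body (76 mm by 85 mm) begins 54 mm behind the grasp point. The pads swing forward as they close: fully open they stand 13 mm farther back than shut.
Start: joints at [1.042, 0.434, 0.025, 1.573, -0.012, 1.134, -0.075], TCP at [0.258, -0.569, 0.231] pointing down, gripper open.
Joint ranges: [-2.62, 2.62], [-0.44, 2.09], [-1.27, 1.32], [0.08, 2.57], [-1.32, 4.46], [0.12, 2], [-2.74, 2.74]. Speed limits (rad/s): [2.22, 2.22, 3.01, 3.01, 3.14, 3.14, 3.14].

### API

Orientations are given as a 3x3 rotation matrix whose columns are the frame's x, y, z axes.
In Python, from workcell import r, eyes gives the robot as it stands.
- The arm moves only by the tool apply_moves, never from a script. Its argument "motion" is a list that holds one entry, the list of rows, each a list of 7 numbers: the closure, from 0 (fully open) to 1 (shut), then the shift along the tool's x, y, z in cm, then the turn, a rotation vector about the tool's x, y, z in degrees. A call has 1 to 5 rows; each row is the pose to reach, as a shift and turn from the pose commanded when the call began, along the tool's axes at that moment; what a row does not reach only later rows make up. A row lasts 1/10 s, in which the tool goes at most 50 mm and 8.59 degrees, less where a joint would pass 70% of its speed; a pose out of reach is approached as far as the arm can. A call with a gripper value outside its range is refused whole. The fingers move at their own pace and stop on an object; "squeeze" is the grip in N (left out, the last holds). Time passes only in rows, so rows that repeat a pose let the fingers close. It gives the time, the measured TCP pose, the force, the opening and the grip force at its end, in the units of the state.
- r.observe(): the state, without advancing time (a new reading comes with each control period).
- eyes.get_image(name): name is "scene" or "top" or "wrist"; returns the picture (400x640x3 uint8, blue, green, red); there is no depth.
- eyes.camera_params(name): a dict with "intrinsics" (3x3 intrinsics, pixels), "dist" ([k1, k2, p1, p2, k3] as OpenCV has them; the pictures are not rectified), "position" and "orientation" of the camera in the world. Camera axes: x right, y down, z forward; pixel columns grow to the right and rows downward; lengths in m; the calibration is good to about 2 mm. A picture is of the moment at which its call begins: read the wrist's pose just before it. camera_params takes no time and is no camera call; for the wrist camera it gives the pose at the moment of the call.
- r.hand_in(): hands the job in; it is judged then, once.
The state is a dict: "clock": time; "qpos": joint angles; "joint_velocities": joint speeds; "joint_efforts": joint torques, N m; "tool_pos": TCP position; "eef_rot": TCP orientation; "ft_force": force on the tool from outside, world axes, zero at the start; "torque": the same for the moment, N m; "gripper_width": finger opening in m; "gripper_force": force on a finger pad.
Only numpy, scipy, OpenCV 4.12 (cv2) and the standard library are available. Lean on these libraries where they do the work, as an engineer would, in place of code of your own. Each camera call takes 0.05 s, during which the arm holds its last target. There are 200 camera calls.

## Working session

There is one attempt and no reset: what is moved stays moved. The work goes in short steps, Python scripts to look and compute and a tool call to move; the robot and the scene stay as the last step left them, time stands still between calls to the robot, and variables do not carry over. Pictures are saved under pics/ and viewed, at most 14 in all, crops included, and the job is handed in when it is done.

Besides the shell and the picture viewer there is one more tool, called after ">>>" as name([rows], argument=value, ...), one row to a line, values as JSON. apply_moves: Moves the arm, as the interface text tells. Its arguments: {"type":"object","properties":{"motion":{"type":"array","items":{"type":"array","items":{"type":"array","items":{"type":"number"}}}},"squeeze":{"type":"number"}},"required":["motion"]}

```bash
ls; mkdir -p pics; python3 - <<'E'
from workcell import r, eyes
import cv2,numpy as np
for n in("scene","top"):
    im=eyes.get_image(n); cv2.imwrite(f"pics/{n}0.png",im)
    p=eyes.camera_params(n); print(n,p)
s=r.observe(); print(s["clock"],s["tool_pos"],s["eef_rot"],s["gripper_width"])
E
```

```text
pics
scene {'intrinsics': array([[520.38986749,   0.        , 317.44640951],
       [  0.        , 520.38986749, 199.21507897],
       [  0.        ,   0.        ,   1.        ]]), 'dist': array([-0.02313772,  0.        ,  0.        ,  0.        ,  0.        ]), 'position': array([ 1.18062279, -0.32762321,  0.76954827]), 'orientation': array([[ 0.52518426,  0.60129804, -0.60218117],
       [ 0.8507327 , -0.38832765,  0.354197  ],
       [-0.02086564, -0.6983139 , -0.71548747]])}
top {'intrinsics': array([[421.46369089,   0.        , 319.56063246],
       [  0.        , 421.46369089, 202.28343502],
       [  0.        ,   0.        ,   1.        ]]), 'dist': array([-0.01576446,  0.        ,  0.        ,  0.        ,  0.        ]), 'position': array([0.41226107, 0.04815227, 0.8901177 ]), 'orientation': array([[-0.01992682, -0.98169417,  0.18941878],
       [-0.99965567,  0.0227982 ,  0.01299183],
       [-0.01707241, -0.18909467, -0.98181044]])}
0.1 [ 0.25794466 -0.56880273  0.23064083] [[ 9.10735157e-01  4.12990379e-01 -6.48139507e-04]
 [ 4.12990875e-01 -9.10734394e-01  1.18382331e-03]
 [-1.01375304e-04 -1.34582521e-03 -9.99999089e-01]] 0.08542338567052822
```

View pics/top0.png

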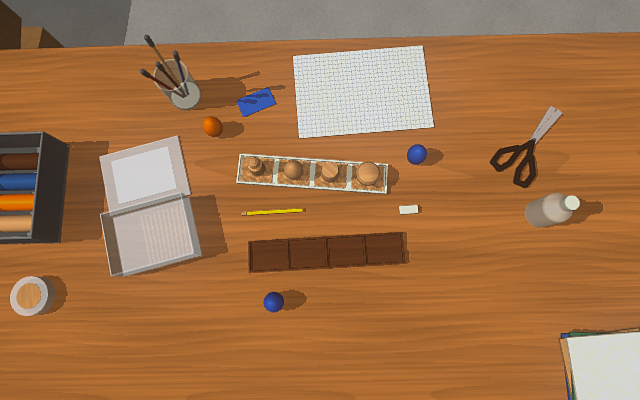

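View pics/scene0.png

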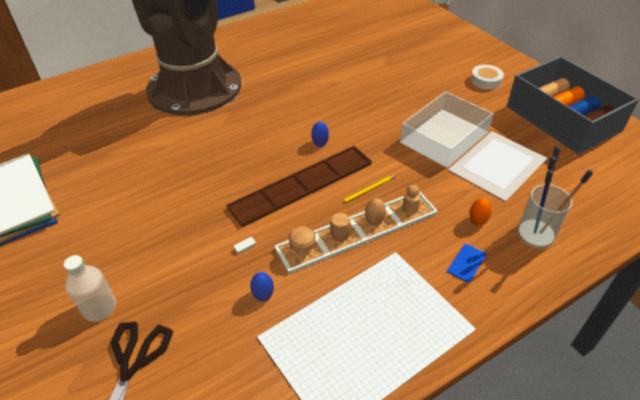

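The top view has robot left on image left. The tray holds, left to right, figure (255,166), egg (293,170), barrel (330,172) and toadstool (368,174). The rack lies nearer at (248–407, 235–272). Blue eggs at (417,154) and (274,302) and the orange one at (212,126) are decoys standing outside the tray, so the pale egg at (293,170) is the one meant.

```bash
cat > h.py <<'E'
import cv2, numpy as np
from workcell import r, eyes
def ray(p,uv,z):
    uv=np.array(uv,float).reshape(-1,1,2)
    n=cv2.undistortPoints(uv,p["intrinsics"],p["dist"]).reshape(-1,2)
    d=np.c_[n,np.ones(len(n))]@p["orientation"].T
    return p["position"]+d*((z-p["position"][2])/d[:,2])[:,None]
def fit(p,mask,z):
    cs=cv2.findContours(mask,cv2.RETR_EXTERNAL,cv2.CHAIN_APPROX_NONE)[0]
    c=max(cs,key=cv2.contourArea)
    w=ray(p,c.reshape(-1,2),z)[:,:2]
    (cx,cy),(a,b),t=cv2.minAreaRect((w*1000).astype(np.float32))
    if a>b: a,b,t=b,a,t-90     # b long; t = direction of side a (tray x)
    return np.array([cx,cy])/1000,(a,b),(t+90)%180-90
def goto(xyz,yaw):
    "shift (cm) and turn about tool z for tool y at angle yaw (deg) in world"
    s=r.observe(); R=s["eef_rot"]; cur=np.degrees(np.arctan2(R[1,1],R[0,1]))
    d=(yaw-cur+90)%180-90
    return np.round(R.T@(np.array(xyz)-s["tool_pos"])*100,2), round(-d,1)
E
python3 - <<'E'
from h import *
im=cv2.imread("pics/top0.png");p=eyes.camera_params("top")
hsv=cv2.cvtColor(im,cv2.COLOR_BGR2HSV)
def box(m,x0,y0,x1,y1):
    o=np.zeros_like(m);o[y0:y1,x0:x1]=m[y0:y1,x0:x1];return o
w=box(((hsv[...,1]<70)&(hsv[...,2]>130)).astype(np.uint8)*255,225,145,400,200)
w=cv2.morphologyEx(w,cv2.MORPH_CLOSE,np.ones((9,9)))
print("tray",fit(p,w,.011))
d=box((hsv[...,2]<110).astype(np.uint8)*255,235,225,415,280)
d=cv2.morphologyEx(d,cv2.MORPH_OPEN,np.ones((5,5)))
print("rack",fit(p,d,.011))
for n,uv,z in(("fig",(255,166),.04),("egg",(293,170),.04),("bar",(330,172),.045),("toad",(368,174),.045)):print(n,ray(p,uv,z))
print(ray(p,[(274,302)],.027))
E
```

```text
tray (array([0.64708411, 0.07541093]), (66.50501251220703, 323.0975341796875), -5.550018310546875)
rack (array([0.47631461, 0.04822885]), (66.62073516845703, 322.8880920410156), 2.0932960510253906)
fig [[0.6568388  0.19314713 0.04      ]]
egg [[0.64618815 0.11348133 0.04      ]]
bar [[0.63864127 0.03645285 0.045     ]]
toad [[ 0.63246576 -0.04188962  0.045     ]]
[[0.37778005 0.15475939 0.027     ]]
```

```bash
python3 - <<'E'
from h import *
print(goto([.60,.075,.25],-5.5))
E
```

```text
(array([ 57.74, -44.51,  -1.88]), np.float64(-60.1))
```

>>> apply_moves([
  [[0,19,-14.8,-0.6,0,0,-40],[0,19,-14.8,-0.6,0,0,-40],[0,19,-14.8,-0.6,0,0,-40],[0,19,-14.8,-0.6,0,0,-40],[0,19,-14.8,-0.6,0,0,-40]],
])

```text
clock: 0.6
tool_pos: [0.371, -0.3531, 0.2373]
eef_rot: [[0.425, 0.905, 0.0], [0.905, -0.425, 0.0], [0.0, -0.0, -1.0]]
ft_force: [-0.4, -0.4, 0.3]
gripper_width: 0.0851
gripper_force: 0.0
```

```bash
python3 - <<'E'
from h import *
print(goto([.60,.075,.25],-5.5))
E
```

```text
(array([48.48,  2.52, -1.25]), np.float64(-19.7))
```

>>> apply_moves([
  [[0,48.5,2.5,-1.3,0,0,-19.7],[0,48.5,2.5,-1.3,0,0,-19.7],[0,48.5,2.5,-1.3,0,0,-19.7],[0,48.5,2.5,-1.3,0,0,-19.7],[0,48.5,2.5,-1.3,0,0,-19.7]],
])

```text
clock: 1.1
tool_pos: [0.4899, -0.1347, 0.244]
eef_rot: [[0.103, 0.995, -0.0], [0.995, -0.103, -0.0], [-0.0, -0.0, -1.0]]
ft_force: [1.0, -0.8, -1.0]
gripper_width: 0.0853
gripper_force: 0.0
```

```bash
python3 - <<'E'
from h import *
print(goto([.60,.075,.25],-5.5))
E
```

```text
(array([22.  ,  8.79, -0.61]), np.float64(-0.4))
```

>>> apply_moves([
  [[0,22,8.8,-0.6,0,0,0],[0,22,8.8,-0.6,0,0,0],[0,22,8.8,-0.6,0,0,0],[0,22,8.8,-0.6,0,0,0],[0,22,8.8,-0.6,0,0,0]],
])

```text
clock: 1.6
tool_pos: [0.6003, 0.0769, 0.2497]
eef_rot: [[0.101, 0.995, -0.0], [0.995, -0.101, 0.001], [0.001, -0.0, -1.0]]
ft_force: [0.4, -1.4, 0.1]
gripper_width: 0.0856
gripper_force: 0.0
```

```bash
python3 - <<'E'
from h import *
p=eyes.camera_params("wrist"); im=eyes.get_image("wrist"); cv2.imwrite("pics/w0.png",im)
np.savez("w0.npz",**p); s=r.observe(); print(s["tool_pos"],p["position"]); print(p["orientation"].round(2))
E
```

```text
[0.60157891 0.08317646 0.24973977] [0.60879159 0.15576756 0.39235552]
[[ 0.99 -0.1  -0.03]
 [-0.1  -0.95 -0.31]
 [-0.    0.31 -0.95]]
```

View pics/w0.png

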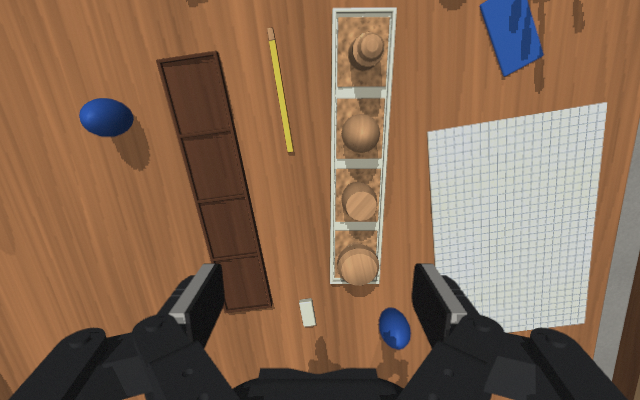

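The wrist view shows the tray (333–395, 10–283): figure (368,48), egg (361,133), barrel (361,203) and toadstool (358,267). The rack lies to its left at (160–270, 52–310), and both blue eggs (106,117) and (394,328) are outside. I'll confirm in one enlarged crop and measure the piece centres.

```bash
python3 - <<'E'
from h import *
im=cv2.imread("pics/w0.png");p=dict(np.load("w0.npz"))
hsv=cv2.cvtColor(im,cv2.COLOR_BGR2HSV)
d=np.zeros((400,640),np.uint8)
d[45:320,150:280]=(hsv[45:320,150:280,2]<100)*255
d=cv2.morphologyEx(d,cv2.MORPH_OPEN,np.ones((5,5)))
print("rack",fit(p,d,.011))
w=np.zeros((400,640),np.uint8)
w[3:292,320:405]=((hsv[3:292,320:405,1]<70)&(hsv[3:292,320:405,2]>120))*255
w=cv2.morphologyEx(w,cv2.MORPH_CLOSE,np.ones((9,9)))
print("tray",fit(p,w,.011))
c=im[0:290,320:410]
cv2.imwrite("pics/c0.png",cv2.resize(cv2.rotate(c,cv2.ROTATE_90_COUNTERCLOCKWISE),None,fx=2.6,fy=2.6,interpolation=cv2.INTER_CUBIC))
# predicted image position of piece axis at a few heights if centred on mats
def proj(X):return cv2.projectPoints(np.array(X,float),cv2.Rodrigues(p["orientation"].T)[0],-p["orientation"].T@p["position"],p["intrinsics"],p["dist"])[0].reshape(-1,2)
t=np.radians(-5.55);ey=np.array([-np.sin(t),np.cos(t)])
for n,k,z in(("fig",.12,.057),("egg",.04,.036),("bar",-.04,.053),("toad",-.12,.045)):
    q=np.array([.6471,.0754])+k*ey; a=np.linspace(0,6.28,40)
    print(n,q.round(4),proj([[*q,z]]).round(1))
E
```

```text
rack (array([0.47825534, 0.04279602]), (118.92855834960938, 339.843994140625), -7.704063415527344)
tray (array([0.64856812, 0.07594759]), (66.26842498779297, 322.9105224609375), -5.658012390136719)
fig [0.6587 0.1948] [[367.2  46.1]]
egg [0.651  0.1152] [[361.  131.5]]
bar [0.6432 0.0356] [[360.3 207.4]]
toad [ 0.6355 -0.044 ] [[357.  268.6]]
```

View pics/c0.png

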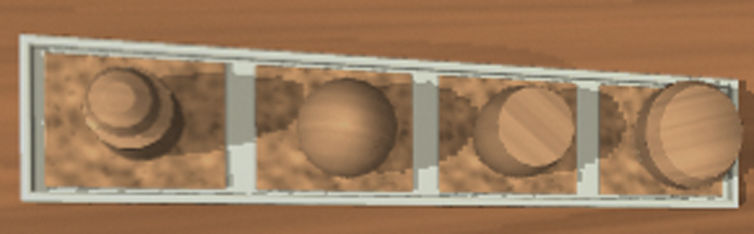

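The crop confirms the order: figure (head at 117,95), pale egg (346,128), barrel (top at 536,127) and toadstool (690,135), all standing on their mats.

```bash
python3 - <<'E'
from h import *
p=dict(np.load("w0.npz"))
for n,c,z in(("fig",(117,95),.0575),("egg",(346,128),.038),("bar",(536,127),.053),("toad",(692,135),.042)):
    q=ray(p,[(410-c[1]/2.6,c[0]/2.6)],z)[0]; print(n,q.round(4))
print(goto([.659,.196,.12],-5.5),goto([.659,.196,.018],-5.5))
E
```

```text
fig [0.6645 0.1951 0.0575]
egg [0.6504 0.1138 0.038 ]
bar [0.6443 0.0369 0.053 ]
toad [ 0.6372 -0.0426  0.042 ]
(array([11.71,  4.64, 13.04]), np.float64(0.0)) (array([11.65,  4.63, 23.24]), np.float64(0.0))
```

>>> apply_moves([
  [[0,11.7,5.0,12.0,0,0,0],[0,11.7,5.0,12.0,0,0,0],[0,11.7,5.0,12.0,0,0,0],[0,11.7,5.0,12.0,0,0,0],[0,11.7,5.0,12.0,0,0,0]],
])

```text
clock: 2.15
tool_pos: [0.6596, 0.1871, 0.1258]
eef_rot: [[0.099, 0.995, -0.006], [0.995, -0.099, -0.0], [-0.001, -0.006, -1.0]]
ft_force: [0.0, 0.0, 0.8]
gripper_width: 0.0853
gripper_force: 0.0
```

```bash
python3 - <<'E'
from h import *
p=eyes.camera_params("wrist"); im=eyes.get_image("wrist"); cv2.imwrite("pics/w1.png",im)
np.savez("w1.npz",**p); s=r.observe(); print(s["tool_pos"])
print(goto([.662,.195,.0185],-5.5))
E
```

```text
[0.66026011 0.18534883 0.12777117]
(array([ 0.99,  0.12, 10.93]), np.float64(-0.3))
```

View pics/w1.png

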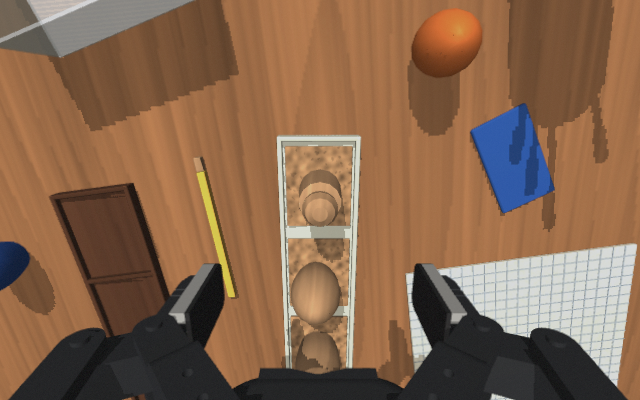

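```bash
python3 - <<'E'
from h import *
p=dict(np.load("w1.npz"))
print(ray(p,[(320,208)],.0575), ray(p,[(319.5,178)],.045), ray(p,[(316,293)],.038))
s=r.observe();print(s["tool_pos"])
E
```

```text
[[0.66174103 0.19362827 0.0575    ]] [[0.66313656 0.21152031 0.045     ]] [[0.65075254 0.11437263 0.038     ]]
[0.66026011 0.18534883 0.12777117]
```

>>> apply_moves([
  [[0,0.9,0.15,4,0,0,0],[0,0.9,0.15,7,0,0,0],[0,0.9,0.15,9,0,0,0],[0,0.9,0.15,10.4,0,0,0],[0,0.9,0.15,11,0,0,0]],
])

```text
clock: 2.7
tool_pos: [0.6639, 0.1919, 0.0197]
eef_rot: [[0.104, 0.995, -0.0], [0.995, -0.104, -0.001], [-0.001, -0.0, -1.0]]
ft_force: [0.3, -0.8, -0.7]
gripper_width: 0.0854
gripper_force: 0.0
```

>>> apply_moves([
  [[0,0,0,0,0,0,0],[0.3,0,0,0,0,0,0],[0.5,0,0,0,0,0,0],[0.8,0,0,0,0,0,0],[0.8,0,0,0,0,0,0]],
], squeeze=25)

```text
clock: 3.2
tool_pos: [0.6642, 0.1935, 0.0208]
eef_rot: [[0.103, 0.995, 0.001], [0.995, -0.103, 0.0], [0.0, 0.001, -1.0]]
ft_force: [-3.6, -1.2, 6.6]
gripper_width: 0.0309
gripper_force: 24.5
```

>>> apply_moves([
  [[0.8,0,0,-3,0,0,0],[0.8,0,0,-8,0,0,0],[0.8,-3,-1.6,-11,0,0,0],[0.8,-7,-3.9,-11,0,0,-4],[0.8,-11.4,-6.2,-11,0,0,-8]],
])

```text
clock: 3.7
tool_pos: [0.5905, 0.0866, 0.1315]
eef_rot: [[-0.041, 0.999, 0.003], [0.999, 0.041, 0.001], [0.001, 0.003, -1.0]]
ft_force: [0.7, -1.1, -0.4]
gripper_width: 0.0309
gripper_force: 25.2
```

```bash
python3 - <<'E'
from h import *
s=r.observe();print(s["tool_pos"],s["gripper_width"],s["ft_force"])
print(goto([.4813,-.0716,.13],2.1))
E
```

```text
[0.59046232 0.08657479 0.13151874] 0.030938014191148656 [ 0.67890511 -1.06483326 -0.43281258]
(array([-15.36, -11.56,   0.11]), np.float64(0.3))
```

>>> apply_moves([
  [[0.8,-4,-3,0,0,0,0],[0.8,-8,-6,0,0,0,0],[0.8,-11.5,-8.7,0,0,0,0],[0.8,-14,-10.6,0,0,0,0],[0.8,-15.4,-11.6,0,0,0,0]],
])

```text
clock: 4.2
tool_pos: [0.4782, -0.0747, 0.1301]
eef_rot: [[-0.034, 0.999, -0.001], [0.999, 0.034, -0.002], [-0.002, -0.001, -1.0]]
ft_force: [0.5, -0.2, -0.2]
gripper_width: 0.0306
gripper_force: 25.2
```

>>> apply_moves([
  [[0.8,0,0,2,0,0,0],[0.8,0,0,4,0,0,0],[0.8,0,0,5,0,0,0],[0.8,0,0,5,0,0,0]],
])

```text
clock: 4.6
tool_pos: [0.4794, -0.0716, 0.0791]
eef_rot: [[-0.037, 0.999, -0.002], [0.999, 0.037, 0.0], [0.0, -0.002, -1.0]]
ft_force: [-0.2, -0.1, -0.0]
gripper_width: 0.0306
gripper_force: 25.2
```

```bash
python3 - <<'E'
from h import *
p=eyes.camera_params("wrist"); im=eyes.get_image("wrist"); cv2.imwrite("pics/w2.png",im)
np.savez("w2.npz",**p); s=r.observe(); print(s["tool_pos"])
E
```

```text
[ 0.48002193 -0.07150385  0.07991815]
```

View pics/w2.png

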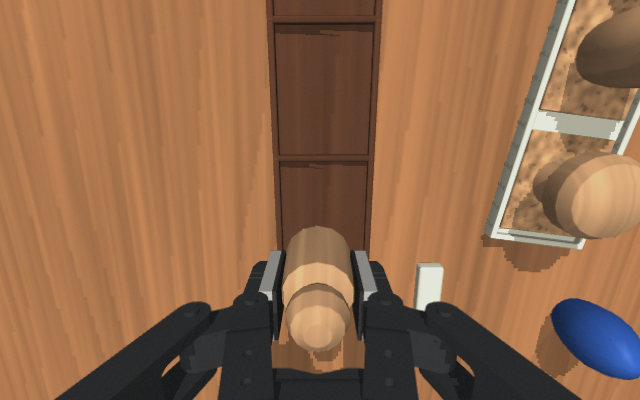

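Wrist view: the figure is gripped upright over the end compartment. Rack dividers show at v≈157 and v≈19, with the outer edges at u≈275/375 near v=100.

```bash
python3 - <<'E'
from h import *
p=dict(np.load("w2.npz"))
im=cv2.imread("pics/w2.png"); g=im[...,2].astype(int)
for v in(60,100,140,200):
    row=cv2.blur(im[...,2],(1,5))[v]; dark=np.where(row[240:420]<125)[0]+240
    a,b=dark[0],dark[-1]; P=ray(p,[(a-.5,v),(b+.5,v)],.011); m=P.mean(0)
    c=np.array([.4763,.0482]); t=np.radians(2.09); ex=np.array([np.cos(t),np.sin(t)])
    print(v,a,b,(P[1]-P[0])[:2].round(4),"centreline offset vs top fit",((m[:2]-c)@ex).round(4))
print(ray(p,[(323,157),(326,19)],.011), c+np.array([[-.08],[0]])*np.array([-np.sin(t),np.cos(t)]))
E
```

```text
60 269 379 [0.0657 0.0024] centreline offset vs top fit 0.0026
100 270 376 [0.0657 0.0024] centreline offset vs top fit 0.0022
140 272 374 [0.0656 0.0024] centreline offset vs top fit 0.0023
200 275 371 [0.0655 0.0025] centreline offset vs top fit 0.0025
[[ 0.48152556 -0.0297804   0.011     ]
 [ 0.47990202  0.04935155  0.011     ]] [[ 0.47921754 -0.03174678]
 [ 0.4763      0.0482    ]]
```

>>> apply_moves([
  [[0.8,0.1,0.23,2,0,0,0],[0.8,0.1,0.23,4,0,0,0],[0.8,0.1,0.23,5.2,0,0,0],[0.8,0.1,0.23,5.8,0,0,0],[0.8,0.1,0.23,5.8,0,0,0]],
])

```text
clock: 5.15
tool_pos: [0.4824, -0.0706, 0.0219]
eef_rot: [[-0.037, 0.999, -0.001], [0.999, 0.037, -0.0], [-0.0, -0.001, -1.0]]
ft_force: [0.4, 0.6, -0.3]
gripper_width: 0.0308
gripper_force: 25.2
```

>>> apply_moves([
  [[0.8,0,0,0.15,0,0,0],[0.8,0,0,0.3,0,0,0],[0.8,0,0,0.4,0,0,0],[0.8,0,0,0.4,0,0,0]],
])

```text
clock: 5.55
tool_pos: [0.4826, -0.0708, 0.0182]
eef_rot: [[-0.036, 0.999, 0.0], [0.999, 0.036, -0.0], [-0.0, 0.0, -1.0]]
ft_force: [0.5, 0.0, -0.3]
gripper_width: 0.0308
gripper_force: 25.2
```

>>> apply_moves([
  [[0.8,0,0,0.05,0,0,0],[0.8,0,0,0.07,0,0,0],[0.8,0,0,0.07,0,0,0]],
])

```text
clock: 5.85
tool_pos: [0.4826, -0.0708, 0.0177]
eef_rot: [[-0.036, 0.999, 0.0], [0.999, 0.036, -0.0], [-0.0, 0.0, -1.0]]
ft_force: [-1.5, 0.7, 6.9]
gripper_width: 0.0309
gripper_force: 25.9
```

>>> apply_moves([
  [[0.55,0,0,0,0,0,0],[0.4,0,0,0,0,0,0],[0,0,0,0,0,0,0],[0,0,0,-1,0,0,0],[0,0,0,-4,0,0,0]],
])

```text
clock: 6.35
tool_pos: [0.4807, -0.0706, 0.0563]
eef_rot: [[-0.037, 0.999, -0.005], [0.999, 0.037, 0.001], [0.001, -0.004, -1.0]]
ft_force: [-0.1, 0.3, -0.0]
gripper_width: 0.0856
gripper_force: 0.0
```

```bash
python3 - <<'E'
from h import *
print(r.observe()["tool_pos"],goto([.651,.1142,.13],-5.6))
E
```

```text
[ 0.48072416 -0.07055774  0.05634355] (array([17.84, 17.66, -7.43]), np.float64(7.7))
```

>>> apply_moves([
  [[0,0,0,-4,0,0,0],[0,1,1,-7.4,0,0,0],[0,4,4,-7.4,0,0,0],[0,7.5,7.5,-7.4,0,0,0],[0,11,11,-7.4,0,0,0]],
])

```text
clock: 6.85
tool_pos: [0.5896, 0.0439, 0.1327]
eef_rot: [[-0.035, 0.999, 0.001], [0.999, 0.035, -0.0], [-0.0, 0.001, -1.0]]
ft_force: [0.5, -0.5, -0.1]
gripper_width: 0.0857
gripper_force: 0.0
```

>>> apply_moves([
  [[0,3,3,0,0,0,4],[0,5.5,5.3,0,0,0,7.7],[0,6.8,6.7,0,0,0,7.7],[0,6.8,6.7,0,0,0,7.7],[0,6.8,6.7,0,0,0,7.7]],
])

```text
clock: 7.35
tool_pos: [0.6524, 0.1136, 0.1314]
eef_rot: [[0.097, 0.995, -0.001], [0.995, -0.097, -0.0], [-0.0, -0.001, -1.0]]
ft_force: [0.3, 0.2, 0.2]
gripper_width: 0.0852
gripper_force: 0.0
```

```bash
python3 - <<'E'
from h import *
p=eyes.camera_params("wrist"); im=eyes.get_image("wrist"); cv2.imwrite("pics/w3.png",im)
np.savez("w3.npz",**p); s=r.observe(); print(s["tool_pos"])
print(goto([.651,.1142,.0185],-5.6))
E
```

```text
[0.65225945 0.11270642 0.13143395]
(array([ 0.14, -0.13, 11.29]), np.float64(-0.0))
```

View pics/w3.png

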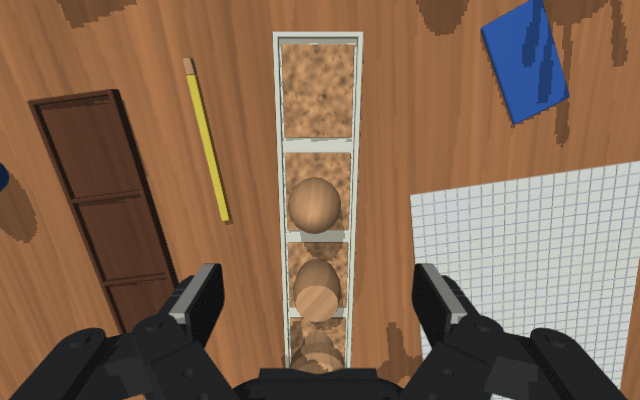

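The wrist view shows the egg centred at (315,206), the barrel top at (316,304), and the figure's mat empty.

```bash
python3 - <<'E'
from h import *
p=dict(np.load("w3.npz"))
print(ray(p,[(315,206)],.037),ray(p,[(316.5,304)],.053))
E
```

```text
[[0.65060333 0.11305412 0.037     ]] [[0.6443292  0.03698508 0.053     ]]
```

>>> apply_moves([
  [[0,0.1,-0.1,4,0,0,0],[0,0.1,-0.1,7.5,0,0,0],[0,0.1,-0.1,9.8,0,0,0],[0,0.1,-0.1,10.9,0,0,0],[0,0.1,-0.1,11.4,0,0,0]],
])

```text
clock: 7.9
tool_pos: [0.6513, 0.1135, 0.0168]
eef_rot: [[0.099, 0.995, -0.001], [0.995, -0.099, -0.001], [-0.001, -0.001, -1.0]]
ft_force: [0.9, -0.5, 0.4]
gripper_width: 0.0853
gripper_force: 0.0
```

>>> apply_moves([
  [[0,0,0,0,0,0,0],[0.3,0,0,0,0,0,0],[0.5,0,0,0,0,0,0],[0.7,0,0,0,0,0,0],[0.7,0,0,0,0,0,0]],
])

```text
clock: 8.4
tool_pos: [0.6524, 0.1149, 0.0184]
eef_rot: [[0.098, 0.995, 0.001], [0.995, -0.098, 0.0], [0.0, 0.001, -1.0]]
ft_force: [-1.8, -0.6, 6.3]
gripper_width: 0.0394
gripper_force: 24.6
```

>>> apply_moves([
  [[0.7,0,0,-3,0,0,0],[0.7,0,0,-8,0,0,0],[0.7,-1.8,-2.4,-11,0,0,0],[0.7,-4.3,-5.6,-11,0,0,-4],[0.7,-6.8,-9,-11,0,0,-7.7]],
])

```text
clock: 8.9
tool_pos: [0.5557, 0.0557, 0.1287]
eef_rot: [[-0.04, 0.999, 0.003], [0.999, 0.04, 0.0], [-0.0, 0.003, -1.0]]
ft_force: [0.2, -2.1, 0.1]
gripper_width: 0.039
gripper_force: 25.4
```

```bash
python3 - <<'E'
from h import *
s=r.observe();print(s["tool_pos"],s["gripper_width"],s["ft_force"])
print(goto([.4794,.0104,.08],2.1))
E
```

```text
[0.55569465 0.05567553 0.1287287 ] 0.03900577083838916 [ 0.17250169 -2.09025839  0.11770235]
(array([-4.22, -7.82,  4.85]), np.float64(0.2))
```

>>> apply_moves([
  [[0.7,-2,-3.5,0,0,0,0],[0.7,-3.6,-6.6,0,0,0,0],[0.7,-4.2,-7.8,2,0,0,0],[0.7,-4.2,-7.8,4.8,0,0,0],[0.7,-4.2,-7.8,4.8,0,0,0]],
])

```text
clock: 9.4
tool_pos: [0.4772, 0.0103, 0.0775]
eef_rot: [[-0.036, 0.999, -0.004], [0.999, 0.036, -0.001], [-0.001, -0.004, -1.0]]
ft_force: [-0.2, -0.1, -0.2]
gripper_width: 0.0397
gripper_force: 25.5
```

>>> apply_moves([
  [[0.7,0,0,0,0,0,0]],
])

```text
clock: 9.5
tool_pos: [0.4795, 0.0114, 0.0797]
eef_rot: [[-0.037, 0.999, -0.0], [0.999, 0.037, 0.0], [0.0, -0.0, -1.0]]
ft_force: [0.3, 1.0, 1.0]
gripper_width: 0.0392
gripper_force: 25.5
```

```bash
python3 - <<'E'
from h import *
p=eyes.camera_params("wrist"); im=eyes.get_image("wrist"); cv2.imwrite("pics/w4.png",im)
s=r.observe();print(s["tool_pos"],s["gripper_width"],s["ft_force"])
print(goto([.4794,.0104,.0154],2.1))
row0=cv2.blur(im[...,2],(1,5))
c=np.array([.4779,.0494]); t=np.radians(2.09); ex=np.array([np.cos(t),np.sin(t)])
for v in(60,100,140):
    dark=np.where(row0[v][230:420]<125)[0]+230
    P=ray(p,[(dark[0]-.5,v),(dark[-1]+.5,v)],.011); print(v,(P[1]-P[0])[0],(P.mean(0)[:2]-c)@ex)
E
```

```text
[0.48014633 0.0115704  0.08023772] 0.039518990335984286 [-0.11053768  0.06385035  0.56714196]
(array([-0.12, -0.09,  6.48]), np.float64(0.0))
60 0.06585720366557024 0.0006636166705587009
100 0.06586032717715418 0.0006835712776427403
140 0.06583487862956489 0.0007049807167493455
```

View pics/w4.png

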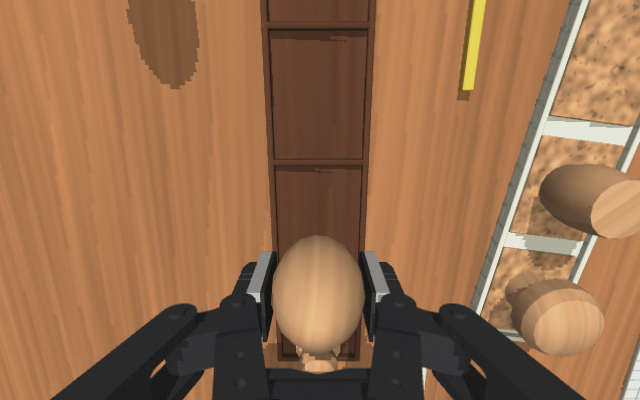

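The egg is held upright at (318,292) over its compartment, with the figure standing behind it at (320,355). The centreline matches within 1 mm, so I'll lower it.

>>> apply_moves([
  [[0.7,-0.1,0,2.5,0,0,0],[0.7,-0.1,0,4.5,0,0,0],[0.7,-0.1,0,5.6,0,0,0],[0.7,-0.1,0,6.1,0,0,0],[0.7,-0.1,0,6.1,0,0,0]],
])

```text
clock: 10.05
tool_pos: [0.4797, 0.0103, 0.0185]
eef_rot: [[-0.037, 0.999, 0.0], [0.999, 0.037, 0.0], [0.0, 0.0, -1.0]]
ft_force: [0.3, -0.1, 0.0]
gripper_width: 0.0393
gripper_force: 25.5
```

>>> apply_moves([
  [[0.7,0,0,0.1,0,0,0],[0.7,0,0,0.2,0,0,0],[0.7,0,0,0.3,0,0,0],[0.7,0,0,0.3,0,0,0]],
])

```text
clock: 10.45
tool_pos: [0.4795, 0.01, 0.0155]
eef_rot: [[-0.036, 0.999, 0.0], [0.999, 0.036, -0.0], [-0.0, 0.0, -1.0]]
ft_force: [0.1, -0.4, 0.1]
gripper_width: 0.0394
gripper_force: 25.5
```

>>> apply_moves([
  [[0.7,0,0,0.05,0,0,0],[0.7,0,0,0.07,0,0,0],[0.7,0,0,0.07,0,0,0]],
])

```text
clock: 10.75
tool_pos: [0.4795, 0.0099, 0.0153]
eef_rot: [[-0.036, 0.999, 0.001], [0.999, 0.036, -0.0], [-0.001, 0.001, -1.0]]
ft_force: [-2.5, -1.2, 10.6]
gripper_width: 0.0397
gripper_force: 26.2
```

>>> apply_moves([
  [[0.45,0,0,0,0,0,0],[0.3,0,0,0,0,0,0],[0,0,0,0,0,0,0],[0,0,0,-1,0,0,0],[0,0,0,-4,0,0,0]],
])

```text
clock: 11.25
tool_pos: [0.4776, 0.0099, 0.0537]
eef_rot: [[-0.037, 0.999, -0.005], [0.999, 0.037, -0.0], [0.0, -0.005, -1.0]]
ft_force: [-0.5, 0.4, -0.3]
gripper_width: 0.0855
gripper_force: 0.0
```

```bash
python3 - <<'E'
from h import *
print(r.observe()["tool_pos"],goto([.645,.0367,.125],-5.6))
E
```

```text
[0.47762462 0.00989288 0.05367182] (array([ 2.06, 16.79, -7.21]), np.float64(7.7))
```

>>> apply_moves([
  [[0,0,0,-4,0,0,0],[0,0,1,-7,0,0,0],[0,0.5,5,-7,0,0,0],[0,1,9,-7,0,0,4],[0,1.6,13,-7,0,0,7.7]],
])

```text
clock: 11.75
tool_pos: [0.6102, 0.0305, 0.1259]
eef_rot: [[0.101, 0.995, 0.001], [0.995, -0.101, -0.0], [0.0, 0.001, -1.0]]
ft_force: [0.3, 1.1, 0.3]
gripper_width: 0.0852
gripper_force: 0.0
```

>>> apply_moves([
  [[0,0.9,2.6,0,0,0,0],[0,0.9,3.5,0,0,0,0],[0,0.9,3.5,2,0,0,0],[0,0.9,3.5,3,0,0,0],[0,0.9,3.5,3,0,0,0]],
])

```text
clock: 12.25
tool_pos: [0.6424, 0.0357, 0.0931]
eef_rot: [[0.098, 0.995, -0.004], [0.995, -0.098, -0.001], [-0.001, -0.004, -1.0]]
ft_force: [-0.8, 0.7, 1.0]
gripper_width: 0.0855
gripper_force: 0.0
```

```bash
python3 - <<'E'
from h import *
p=eyes.camera_params("wrist"); im=eyes.get_image("wrist"); cv2.imwrite("pics/w5.png",im)
np.savez("w5.npz",**p); s=r.observe(); print(s["tool_pos"])
print(goto([.645,.0367,.0165],-5.6))
E
```

```text
[0.64315196 0.03589934 0.09419571]
(array([0.1 , 0.19, 7.77]), np.float64(-0.0))
```

View pics/w5.png

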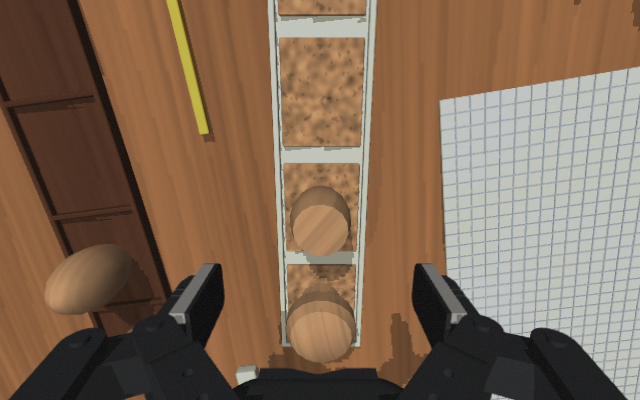

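The wrist view shows the barrel top at (321,231), the toadstool at (321,325), and the egg standing in the rack at (90,278).

```bash
python3 - <<'E'
from h import *
p=dict(np.load("w5.npz"))
print(ray(p,[(320.5,231)],.053),ray(p,[(321,328)],.045))
E
```

```text
[[0.64452379 0.03714663 0.053     ]] [[ 0.63759642 -0.03945835  0.045     ]]
```

>>> apply_moves([
  [[0,0.1,0.1,3,0,0,0],[0,0.1,0.1,5.5,0,0,0],[0,0.1,0.1,7.2,0,0,0],[0,0.1,0.1,7.9,0,0,0],[0,0.1,0.1,7.9,0,0,0]],
])

```text
clock: 12.8
tool_pos: [0.6451, 0.0371, 0.0153]
eef_rot: [[0.098, 0.995, -0.001], [0.995, -0.098, -0.0], [-0.0, -0.001, -1.0]]
ft_force: [-1.0, 0.2, -0.1]
gripper_width: 0.0854
gripper_force: 0.0
```

>>> apply_moves([
  [[0,0,0,0,0,0,0],[0.3,0,0,0,0,0,0],[0.5,0,0,0,0,0,0],[0.7,0,0,0,0,0,0],[0.7,0,0,0,0,0,0]],
])

```text
clock: 13.3
tool_pos: [0.6458, 0.0372, 0.0164]
eef_rot: [[0.098, 0.995, 0.001], [0.995, -0.098, -0.0], [-0.0, 0.001, -1.0]]
ft_force: [-1.3, -0.3, 6.4]
gripper_width: 0.0397
gripper_force: 24.7
```

>>> apply_moves([
  [[0.7,0,0,-3,0,0,0],[0.7,0,0,-8,0,0,0],[0.7,0.6,-3,-11,0,0,0],[0.7,1.3,-6.5,-11,0,0,-4],[0.7,2.2,-10.5,-11,0,0,-7.7]],
])

```text
clock: 13.8
tool_pos: [0.5433, 0.0695, 0.1269]
eef_rot: [[-0.038, 0.999, 0.003], [0.999, 0.038, 0.0], [0.0, 0.003, -1.0]]
ft_force: [-0.4, 0.8, -0.9]
gripper_width: 0.0394
gripper_force: 25.5
```

```bash
python3 - <<'E'
from h import *
s=r.observe();print(s["tool_pos"],s["gripper_width"],s["ft_force"])
print(goto([.4767,.0896,.07],2.1))
E
```

```text
[0.5432719  0.06947893 0.12692729] 0.039384514971950446 [-0.41942592  0.76922533 -0.8661747 ]
(array([ 2.26, -6.59,  5.67]), np.float64(0.1))
```

>>> apply_moves([
  [[0.7,1.2,-3.4,0,0,0,0],[0.7,2,-5.8,0,0,0,0],[0.7,2.3,-6.5,2,0,0,0],[0.7,2.3,-6.5,4.7,0,0,0],[0.7,2.3,-6.5,5.7,0,0,0]],
])

```text
clock: 14.3
tool_pos: [0.4762, 0.0896, 0.0672]
eef_rot: [[-0.037, 0.999, -0.002], [0.999, 0.037, -0.001], [-0.001, -0.002, -1.0]]
ft_force: [-0.2, -0.3, -0.3]
gripper_width: 0.0396
gripper_force: 25.5
```

>>> apply_moves([
  [[0.7,0,0,0,0,0,0],[0.7,0,0,0,0,0,0]],
])

```text
clock: 14.5
tool_pos: [0.4779, 0.0901, 0.0691]
eef_rot: [[-0.036, 0.999, 0.0], [0.999, 0.036, 0.0], [0.0, 0.0, -1.0]]
ft_force: [-0.6, -0.2, -0.0]
gripper_width: 0.0397
gripper_force: 25.5
```

>>> apply_moves([
  [[0.7,0,-0.1,2,0,0,0],[0.7,0,-0.1,3.8,0,0,0],[0.7,0,-0.1,4.8,0,0,0],[0.7,0,-0.1,5.3,0,0,0],[0.7,0,-0.1,5.3,0,0,0]],
])

```text
clock: 15.0
tool_pos: [0.4765, 0.09, 0.0157]
eef_rot: [[-0.037, 0.999, -0.0], [0.999, 0.037, -0.0], [-0.0, -0.0, -1.0]]
ft_force: [-0.6, -0.0, -0.3]
gripper_width: 0.0394
gripper_force: 25.5
```

>>> apply_moves([
  [[0.7,0,0,0.1,0,0,0],[0.7,0,0,0.2,0,0,0],[0.7,0,0,0.28,0,0,0],[0.7,0,0,0.28,0,0,0]],
])

```text
clock: 15.4
tool_pos: [0.4768, 0.09, 0.0133]
eef_rot: [[-0.036, 0.999, 0.001], [0.999, 0.036, -0.0], [-0.0, 0.001, -1.0]]
ft_force: [-0.7, -0.1, 3.8]
gripper_width: 0.0393
gripper_force: 25.8
```

Contact at the expected height, so I'll release and go for the toadstool.

>>> apply_moves([
  [[0.45,0,0,0,0,0,0],[0.3,0,0,0,0,0,0],[0,0,0,0,0,0,0],[0,0,0,-1,0,0,0],[0,0,0,-4,0,0,0]],
])

```text
clock: 15.9
tool_pos: [0.4747, 0.0895, 0.0519]
eef_rot: [[-0.037, 0.999, -0.004], [0.999, 0.037, -0.001], [-0.001, -0.004, -1.0]]
ft_force: [0.9, -0.8, 0.7]
gripper_width: 0.0853
gripper_force: 0.0
```

```bash
python3 - <<'E'
from h import *
print(r.observe()["tool_pos"],goto([.638,-.0415,.125],-5.6))
E
```

```text
[0.47466428 0.08954312 0.05189901] (array([-13.7 ,  15.81,  -7.37]), np.float64(7.7))
```

>>> apply_moves([
  [[0,0,0,-4,0,0,0],[0,0,0.5,-7.2,0,0,0],[0,-3,3.5,-7.2,0,0,0],[0,-6,6.8,-7.2,0,0,4],[0,-9,10,-7.2,0,0,7.7]],
])

```text
clock: 16.4
tool_pos: [0.5808, 0.0025, 0.1262]
eef_rot: [[0.1, 0.995, 0.001], [0.995, -0.1, 0.0], [0.0, 0.001, -1.0]]
ft_force: [0.6, 1.2, 0.6]
gripper_width: 0.0851
gripper_force: 0.0
```

```bash
python3 - <<'E'
from h import *
print(r.observe()["tool_pos"],goto([.638,-.0415,.095],-5.6))
E
```

```text
[0.58082287 0.00249663 0.12619724] (array([-3.81,  6.12,  3.13]), np.float64(-0.1))
```

>>> apply_moves([
  [[0,-2,3,0,0,0,0],[0,-3.4,5.4,0,0,0,0],[0,-3.8,6.1,1.5,0,0,0],[0,-3.8,6.1,3.1,0,0,0],[0,-3.8,6.1,3.1,0,0,0]],
])

```text
clock: 16.9
tool_pos: [0.6336, -0.0393, 0.0909]
eef_rot: [[0.097, 0.995, -0.006], [0.995, -0.097, 0.001], [0.0, -0.006, -1.0]]
ft_force: [-0.4, -0.4, -0.2]
gripper_width: 0.0852
gripper_force: 0.0
```

```bash
python3 - <<'E'
from h import *
p=eyes.camera_params("wrist"); im=eyes.get_image("wrist"); cv2.imwrite("pics/w6.png",im)
np.savez("w6.npz",**p); s=r.observe(); print(s["tool_pos"])
print(goto([.638,-.0415,.0185],-5.6))
E
```

```text
[ 0.63422393 -0.03885974  0.09220479]
(array([-0.23,  0.43,  7.37]), np.float64(0.1))
```

View pics/w6.png

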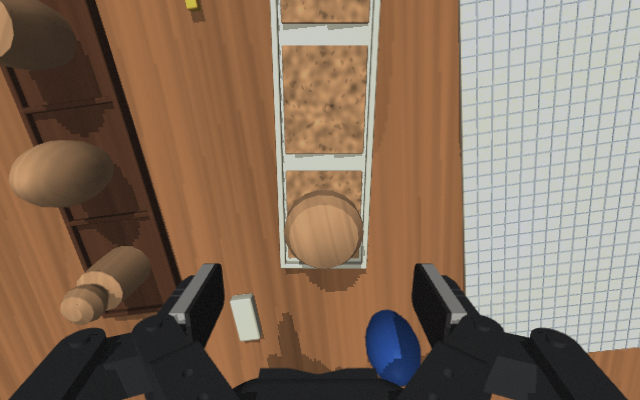

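The toadstool cap is centred at (324,229). The blue egg at (392,345) is close to the right finger, so I'll check clearance before descending.

```bash
python3 - <<'E'
from h import *
p=dict(np.load("w6.npz"))
q=ray(p,[(324,230)],.043)[0];print(q)
b=ray(eyes.camera_params("top"),[(417,154)],.027)[0]; b2=ray(p,[(391,343)],.035)[0]
t=np.radians(-5.6)
for e in(b,b2):print(e,(e-q)[:2]@np.array([[np.cos(t),-np.sin(t)],[np.sin(t),np.cos(t)]]))
print(goto([q[0]+.0007,q[1],.0195],-5.6))
E
```

```text
[ 0.63759254 -0.04053527  0.043     ]
[ 0.67850796 -0.14968597  0.027     ] [ 0.05137139 -0.10463712]
[ 0.67844179 -0.13834685  0.035     ] [ 0.05019902 -0.09335857]
(array([-0.13,  0.45,  7.27]), np.float64(0.1))
```

>>> apply_moves([
  [[0,-0.15,0.3,3,0,0,0],[0,-0.15,0.3,5.5,0,0,0],[0,-0.15,0.3,7,0,0,0],[0,-0.15,0.3,7.5,0,0,0],[0,-0.15,0.3,7.5,0,0,0]],
])

```text
clock: 17.45
tool_pos: [0.639, -0.0413, 0.0189]
eef_rot: [[0.097, 0.995, -0.001], [0.995, -0.097, 0.0], [0.0, -0.001, -1.0]]
ft_force: [1.5, -0.3, 0.3]
gripper_width: 0.0858
gripper_force: 0.0
```

>>> apply_moves([
  [[0,0,0,0,0,0,0],[0.2,0,0,0,0,0,0],[0.4,0,0,0,0,0,0],[0.6,0,0,0,0,0,0],[0.6,0,0,0,0,0,0]],
])

```text
clock: 17.95
tool_pos: [0.6398, -0.042, 0.0198]
eef_rot: [[0.098, 0.995, 0.001], [0.995, -0.098, -0.0], [-0.0, 0.001, -1.0]]
ft_force: [-2.0, 0.3, 7.0]
gripper_width: 0.0481
gripper_force: 25.0
```

>>> apply_moves([
  [[0.6,0,0,-3,0,0,0],[0.6,0,0,-8,0,0,0],[0.6,2,-2,-11,0,0,0],[0.6,5,-4.8,-11,0,0,-4],[0.6,8.3,-8,-11,0,0,-7.7]],
])

```text
clock: 18.45
tool_pos: [0.5684, 0.0486, 0.1304]
eef_rot: [[-0.037, 0.999, 0.004], [0.999, 0.037, -0.0], [-0.0, 0.004, -1.0]]
ft_force: [0.2, 0.1, 0.7]
gripper_width: 0.0486
gripper_force: 26.1
```

```bash
python3 - <<'E'
from h import *
s=r.observe();print(s["tool_pos"],s["gripper_width"],s["ft_force"])
print(goto([.4737,.1688,.13],2.1))
E
```

```text
[0.56841419 0.04864533 0.13035386] 0.0485975719407068 [0.16218365 0.09107296 0.65412226]
(array([12.36, -9.02,  0.  ]), np.float64(0.0))
```

>>> apply_moves([
  [[0.6,3.6,-2.6,0,0,0,0],[0.6,7.2,-5.2,0,0,0,0],[0.6,10.5,-7.7,0,0,0,0],[0.6,12.3,-9,0,0,0,0],[0.6,12.3,-9,2,0,0,0]],
])

```text
clock: 18.95
tool_pos: [0.4727, 0.1725, 0.1112]
eef_rot: [[-0.042, 0.999, 0.004], [0.999, 0.042, 0.003], [0.003, 0.004, -1.0]]
ft_force: [0.9, -0.4, -0.1]
gripper_width: 0.0488
gripper_force: 26.1
```

>>> apply_moves([
  [[0.6,0,0,2,0,0,0],[0.6,0,0,4,0,0,0],[0.6,0,0,4,0,0,0],[0.6,0,0,4,0,0,0]],
])

```text
clock: 19.35
tool_pos: [0.4734, 0.1682, 0.0692]
eef_rot: [[-0.037, 0.999, -0.0], [0.999, 0.037, -0.0], [-0.0, -0.0, -1.0]]
ft_force: [0.3, 1.2, 1.2]
gripper_width: 0.0486
gripper_force: 26.1
```

>>> apply_moves([
  [[0.6,0.05,0,2,0,0,0],[0.6,0.05,0,3.6,0,0,0],[0.6,0.05,0,4.6,0,0,0],[0.6,0.05,0,5,0,0,0],[0.6,0.05,0,5,0,0,0]],
])

```text
clock: 19.85
tool_pos: [0.4737, 0.1687, 0.019]
eef_rot: [[-0.036, 0.999, 0.0], [0.999, 0.036, 0.0], [-0.0, 0.0, -1.0]]
ft_force: [0.2, -0.4, 0.4]
gripper_width: 0.0486
gripper_force: 26.1
```

>>> apply_moves([
  [[0.6,0,0,0.1,0,0,0],[0.6,0,0,0.2,0,0,0],[0.6,0,0,0.26,0,0,0],[0.6,0,0,0.26,0,0,0]],
])

```text
clock: 20.25
tool_pos: [0.4738, 0.1687, 0.0167]
eef_rot: [[-0.036, 0.999, 0.001], [0.999, 0.036, 0.0], [0.0, 0.001, -1.0]]
ft_force: [-0.1, -1.3, 4.9]
gripper_width: 0.0487
gripper_force: 26.3
```

>>> apply_moves([
  [[0.4,0,0,0,0,0,0],[0.25,0,0,0,0,0,0],[0,0,0,0,0,0,0],[0,0,0,-1,0,0,0],[0,0,0,-4,0,0,0]],
])

```text
clock: 20.75
tool_pos: [0.4718, 0.1679, 0.0552]
eef_rot: [[-0.037, 0.999, -0.004], [0.999, 0.037, -0.002], [-0.001, -0.004, -1.0]]
ft_force: [0.5, 0.2, 1.4]
gripper_width: 0.0854
gripper_force: 0.0
```

>>> apply_moves([
  [[0,0,0,-4,0,0,0],[0,0,0,-8,0,0,0],[0,-3,1,-12,0,0,0],[0,-7,1,-14,0,0,0],[0,-10,1,-15,0,0,0]],
])

```text
clock: 21.25
tool_pos: [0.4881, 0.0674, 0.2092]
eef_rot: [[-0.036, 0.999, 0.004], [0.999, 0.036, -0.0], [-0.0, 0.004, -1.0]]
ft_force: [-0.0, 0.4, -0.3]
gripper_width: 0.0849
gripper_force: 0.0
```

>>> apply_moves([
  [[0,-4,0,-2,0,0,0],[0,-8,0,-2,0,0,0],[0,-11,0,-2,0,0,0],[0,-11,0,-2,0,0,0],[0,-11,0,-2,0,0,0]],
])

```text
clock: 21.75
tool_pos: [0.4909, -0.0411, 0.2267]
eef_rot: [[-0.035, 0.999, 0.0], [0.999, 0.035, 0.0], [0.0, 0.0, -1.0]]
ft_force: [-0.7, -0.1, 0.4]
gripper_width: 0.0854
gripper_force: 0.0
```

```bash
python3 - <<'E'
from h import *
p=eyes.camera_params("wrist"); im=eyes.get_image("wrist"); cv2.imwrite("pics/w7.png",im)
np.savez("w7.npz",**p); s=r.observe(); print(s["tool_pos"],s["clock"])
def proj(X):return cv2.projectPoints(np.array(X,float),cv2.Rodrigues(p["orientation"].T)[0],-p["orientation"].T@p["position"],p["intrinsics"],p["dist"])[0].reshape(-1,2)
c=np.array([.4779,.0494]);t=np.radians(2.09);ey=np.array([-np.sin(t),np.cos(t)])
for k,z in((.12,.056),(.04,.05),(-.04,.033),(-.12,.0545)):print(k,proj([[*(c+k*ey),z]]))
E
```

```text
[ 0.49092775 -0.04003517  0.22660133] 21.8
0.12 [[304.43078366 -83.2319299 ]]
0.04 [[306.05782369  33.65067072]]
-0.04 [[307.66013641 125.66285888]]
-0.12 [[307.90542341 207.96041921]]
```

View pics/w7.png

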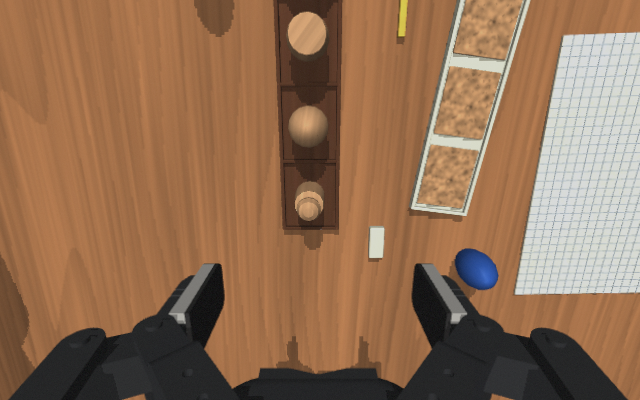

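The barrel (307,33), egg (308,127) and figure (308,205) stand upright within 1–2 px of the compartment centres. The toadstool is out of frame, so I'll check it in the top view.

```bash
python3 - <<'E'
from h import *
im=eyes.get_image("top"); cv2.imwrite("pics/t1.png",cv2.resize(im[215:290,225:425],None,fx=4,fy=4,interpolation=cv2.INTER_CUBIC))
E
```

```text
(no output)
```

View pics/t1.png

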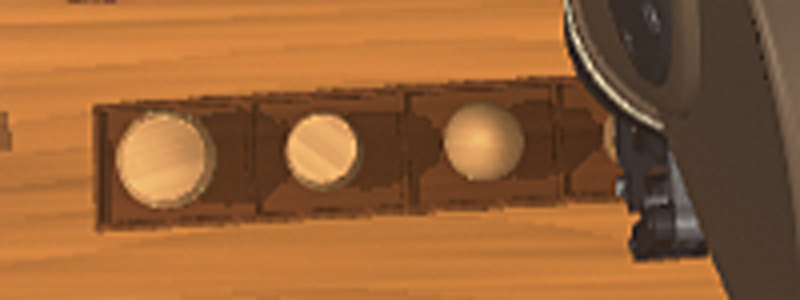

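The toadstool (165,158) stands upright in the left compartment, and its shift off the middle is the expected parallax. Barrel and egg are likewise upright and centred, so I'm handing in.

```bash
python3 -c "
from workcell import r
print(r.hand_in())"
```

```text
the job is handed in; nothing more can be done
None
```

The job is handed in at about 22 s: figure, egg, barrel and toadstool are set down in reversed order in the rack, and the last camera views show each upright and near the middle of its own compartment; no verdict was returned.

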